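# Let the cut tray out one hole and put the loose cuts away

## Task

Make room in the green cut tray and put the two loose printing cuts away in it. Pinch in the two red spring buttons on the tray's square tube and slide the end fence outward to the very next hole, so that both buttons pop out again; then lay the large snowflake picture cut in the widened bay and the small brass ornament in the narrow bay. Both cuts go flat on the tray floor, face up, set down and not dropped, and the two cuts already in the tray stay where they are.

Things in the scene. Friction and masses are not known exactly. Their poses are not given: they have to be found in the camera images.
- tray: green cut tray fixed on the bench: bed 230 mm (x) by 235 mm (y), floor 4 mm thick. Origin: middle of its underside; x to its rear, y to its left end, z up. Bays run from x -111 to +60 mm; left wall, divider and rear wall are 18 mm high, front lip 10 mm. Narrow bay: y +64 to +116 mm. Divider: y +60 to +64. Wide bay: y +60 to the end fence's face, at y +2 mm at first (58 mm wide)
- fence (a joint): position in m of the sleeve and end fence, growing towards the tray's -y (outward, widening the wide bay): 0 = locked in the first hole (start), 0.030 = next hole (bay 88 mm wide), 0.060 = last hole; 0.8 mm of play. Unlocked, 2 N of friction. With the buttons flush about 10 N start it; they ride in under its wall and pop out in the next hole, which stops it if drawn slowly
- button_front (a joint): travel in m of the red domed button, 10 mm across, that stands 5 mm out of the sleeve's front side (towards the tray's -x): 0 = fully out (locked), 0.005 = flush with the sleeve, 0.007 = under its wall. Spring: 2 N when out, 4 N when flush. The button stays in place; the sleeve slides past it
- button_rear (a joint): the same for the red button on the sleeve's rear side (towards the tray's +x), opposite the first
- pinch_point (a point): point on the tube's axis between the two red buttons, fixed to the tray, 47 mm above the bench, axes as the tray's. The button tips are 36 mm apart along the tray's x. The tube lies along the tray's y behind the rear wall: an aluminium sleeve 26 mm square, z 34 to 60 mm, over a fixed inner tube. Free space before and behind it above z 24 mm; it ends 50 mm towards -y, 77 mm towards +y
- clamp_top (a point): top of the dark clamp block, 34 by 20 mm (x, y) and 64 mm high, that holds the inner tube at the tray's left end, 93 mm from the buttons; the highest part of the tray. Fixed to the tray
- fence_face (a point): middle of the top edge of the fence's face that closes the wide bay; it moves with the fence. The fence is an aluminium plate 4 mm thick along the tray's x, its top edge 20 mm above the bench, carried by the sleeve
- wide_bay (a point): point on the floor (4 mm above the bench) of the wide bay: mid-width once the fence is in the next hole, in the middle of the free front part of the bay. Its axes are the tray's
- narrow_bay (a point): point on the floor (4 mm above the bench) of the narrow bay, which is 52 mm wide: mid-width, in the free front part of the bay. Its axes are the tray's
- picture_cut: the large loose cut: pale wooden block with a grey metal plate and a black snowflake in a frame on top; 64 mm (its x) by 76 mm (its y), 23.3 mm high, 110 to 225 g. Origin: centre of its underside; z up out of the printing face
- ornament_cut: the small loose cut: dark wooden block with a brass plate and a black four-lobed ornament on top; 38 mm (its x) by 42 mm (its y), 23.3 mm high, 50 to 100 g. Origin: centre of its underside; z up out of the printing face
- stored_cut: a cut already in the rear part of the wide bay, 40 mm (x) by 48 mm (y), 23.3 mm high, pale wood, grey plate with black lines; it stays there. Origin: centre of its underside
- stored_ornament: a cut already in the rear part of the narrow bay, 36 mm (x) by 40 mm (y), 23.3 mm high, dark wood, brass plate with a black star; it stays there. Origin: centre of its underside
Things that resemble listed ones, but are neither listed nor needed, are in the scene too. Leave any purple or turquoise look-alike of the picture_cut alone.

How it is judged (in metres and radians):
On the way:
1. the fence has been let out to the next hole and both buttons have popped out (value of joint fence between 0.027 and 0.033 m and value of joint each of button_front, button_rear below 0.0015 m), for 0.2 s.
At the end, for the whole second after the job is handed in: Fence locked in the next hole (joint 27 to 33 mm), both buttons out (pressed under 1.5 mm); picture cut in the wide bay and ornament in the narrow bay, within its walls, face up, flat on the floor (2.5 mm, 0.06 rad), released and at rest (all of step 1 and y of picture_cut in the frame of tray between -0.002 and 0.034 m and x of picture_cut in the frame of tray between -0.085 and 0.03 m and z of each of picture_cut, ornament_cut in the frame of tray below 0.0065 m and angle between each of picture_cut, ornament_cut's own z axis and vertical below 0.06 rad and linear speed of each of picture_cut, ornament_cut below 0.02 m/s and y of ornament_cut in the frame of tray between 0.078 and 0.102 m and x of ornament_cut in the frame of tray between -0.098 and 0.03 m); the robot touches nothing.
It fails at once if the picture cut is let go more than 30 mm above the bench (height (world z) of picture_cut above 0.03 m and contact force between picture_cut and anything else below 0.01 N).
It fails at once if the ornament is let go more than 30 mm above the bench (height (world z) of ornament_cut above 0.03 m and contact force between ornament_cut and anything else below 0.01 N).
It fails at once if the cut already in the wide bay is moved more than 20 mm (distance of stored_cut from where it was at the start of the episode above 0.02 m).
It fails at once if the ornament already in the narrow bay is moved more than 20 mm (distance of stored_ornament from where it was at the start of the episode above 0.02 m).
It also fails if it takes over 67 s, if anything falls off the work surface, if the arm or the gripper's body presses on something with over 40 N, if the wrist force passes 120 N, or if a joint passes its speed limit or range.

## Robot

A 6-joint arm with a two-finger parallel gripper is mounted at the origin on the work surface. World frame = base frame: x ahead of the robot, y to its left, z up, the work surface at z = 0. Lengths are in mm, angles in rad, forces in N, time in s.
With the tool pointing down it reaches from about 275 to 875 mm from the base axis. Payload 12.5 kg.
Tool frame: the origin (TCP) lies midway between the tips of the shut fingers; the grasp point (between the pads) lies 19 mm behind it; z points along the fingers, x is the direction in which the jaws open and shut, and the axes are right-handed (so a half turn about z gives the same grasp; the last joint's range is limited). The gripper opens to 85 mm and grips with 20 to 120 N. Pads are 22 mm wide; open, the fingers measure 114 mm over their backs; the gripper's body (76 mm by 85 mm) begins 54 mm behind the grasp point. The pads swing forward as they close: fully open they stand 13 mm farther back than shut.
Start: joints at [1.18, 0.351, 1.652, -0, 1.139, -0.085], TCP at [165.549, 524.479, 231.29] pointing down, gripper open.
Joint ranges: [-2.75, 2.75], [-0.79, 2.1], [0.01, 2.65], [-1.57, 4.71], [0.07, 3.14], [-2.87, 2.87]. Speed limits (rad/s): [2.22, 2.22, 2.79, 3.14, 3.14, 3.14].

## Interface

Orientations are given as a rotation vector (axis times angle).
In Python, from cell import read_state, read_camera, calibration, manip gives the robot as it stands.
- The arm moves only by the tool apply_moves, never from a script. Its argument "motion" is a list of rows, each a list of 2 entries, a list of its own where there are three numbers: the shift along the tool's x, y, z in m, then the turn about the tool's z in rad. In form: [[[tx, ty, tz], turn], ...]. A call has 1 to 12 rows; each row is the pose to reach, as a shift and turn from the pose measured when the call began, along the tool's axes at that moment; what a row does not reach only later rows make up. A row lasts 1/8 s, in which the tool goes at most 62.5 mm and 10.7 degrees, less where a joint would pass 70% of its speed; a pose out of reach is approached as far as the arm can. A call with a gripper value outside its range is refused whole. "grip" is the finger opening in m, from 0 to 0.0854, set as the call begins (left out, the last holds). The fingers move at their own pace and stop on an object; "squeeze" is the grip in N (left out, the last holds). Time passes only in rows, so rows that repeat a pose let the fingers close. It gives the time, the measured TCP pose, the force and the opening at its end, in the units of the state.
- read_state(): the state, without advancing time (a new reading comes with each control period).
- read_camera(name): name is "side" or "top"; returns the picture (384x512x3 uint8, red, green, blue); there is no depth.
- calibration(name): a dict with "mtx" (3x3 intrinsics, pixels), "R" (3x3) and "t" (3): a world point X has camera coordinates R X + t. Camera axes: x right, y down, z forward; pixel columns grow to the right and rows downward; lengths in mm; the calibration is good to about 2 mm. A picture is of the moment at which its call begins. calibration takes no time and is no camera call.
- manip.close_job(): hands the job in, once; it reports no verdict.
The state is a dict: "time_s": time; "joint_pos": joint angles; "joint_vel": joint speeds; "joint_torque": joint torques, N m; "eef_pos": TCP position; "eef_rot": TCP orientation; "force": force on the tool from outside, world axes, zero at the start; "torque": the same for the moment, N m; "grip_width": finger opening in mm.
Only numpy, scipy, OpenCV 4.12 (cv2) and the standard library are available. Lean on these libraries where they do the work, as an engineer would, in place of code of your own. Each camera call takes 0.05 s, during which the arm holds its last target.

## Working session

There is one attempt and no reset: what is moved stays moved. The work goes in short steps, Python scripts to look and compute and a tool call to move; the robot and the scene stay as the last step left them, time stands still between calls to the robot, and variables do not carry over. Pictures are saved under pics/ and viewed, and the job is handed in when it is done.

Besides the shell and the picture viewer there is one more tool, called after "Emit:" in YAML: its name, and indented under it one key for each argument. apply_moves: Moves the arm, as the interface text tells. Its arguments: {"type":"object","properties":{"motion":{"type":"array"},"grip":{"type":"number"},"squeeze":{"type":"number"}},"required":["motion"]}

```bash
ls; mkdir -p pics
python3 - <<'E'
from cell import read_state, read_camera, calibration
import cv2
for n in("side","top"):
    im=read_camera(n); cv2.imwrite(f"pics/{n}0.png",cv2.resize(im[:,:,::-1],(800,600),interpolation=cv2.INTER_CUBIC))
    cv2.imwrite(f"pics/raw_{n}0.png",im[:,:,::-1])
    c=calibration(n);print(n,c)
print(read_state())
E
```

```text
pics
side {'mtx': array([[495.82913954,   0.        , 253.91162685],
       [  0.        , 495.82913954, 196.33390144],
       [  0.        ,   0.        ,   1.        ]]), 'R': array([[ 0.97140777, -0.23682035, -0.01682439],
       [-0.18487905, -0.71008363, -0.67941222],
       [ 0.14895192,  0.66309679, -0.73356388]]), 't': array([-456.58933968,  127.92507765, 1049.32119791])}
top {'mtx': array([[446.59191225,   0.        , 252.82362327],
       [  0.        , 446.59191225, 186.98061685],
       [  0.        ,   0.        ,   1.        ]]), 'R': array([[ 0.02598092, -0.99965335, -0.0042636 ],
       [-0.99765069, -0.02565795, -0.06351987],
       [ 0.06338846,  0.00590389, -0.99797147]]), 't': array([ -21.66209147,  482.42106131, 1023.68829044])}
{'time_s': 0.1, 'joint_pos': array([ 1.18039809e+00,  3.51170989e-01,  1.65233405e+00,  9.68945392e-06,
        1.13906623e+00, -8.46031602e-02]), 'joint_vel': array([-0.00206277, -0.00089078, -0.00364828, -0.00099991,  0.00078463,
       -0.00098361]), 'joint_torque': array([ 1.35445935e-04, -5.06826532e+01, -2.91877770e+01, -1.16550555e-04,
        2.61065637e-03, -2.69979955e-05]), 'eef_pos': array([165.44784683, 524.23586678, 230.8283731 ]), 'eef_rot': array([ 2.53345552e+00,  1.85689265e+00, -1.31917831e-03]), 'force': array([ 0.32253267, -0.48308212, -0.27988302]), 'torque': array([ 0.06049288, -0.00247794,  0.02404265]), 'grip_width': 85.52607806106982}
```

View pics/side0.png

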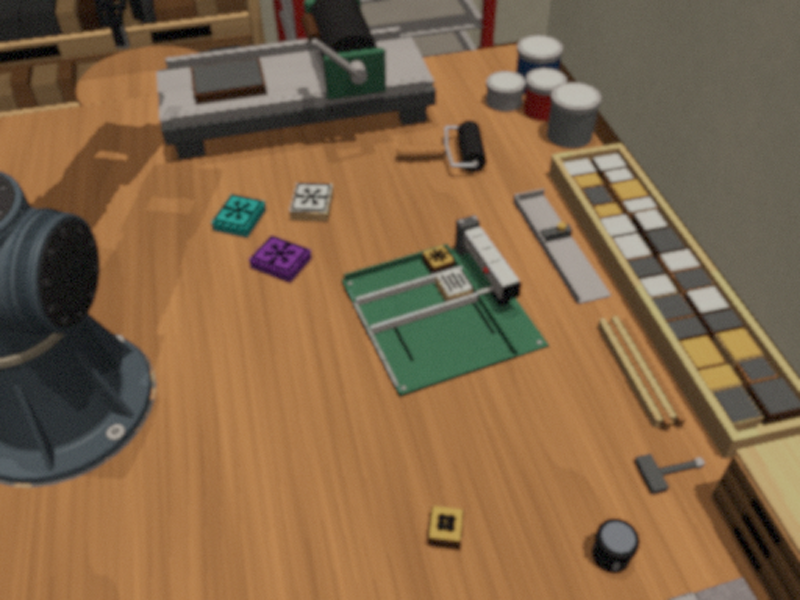

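View pics/top0.png

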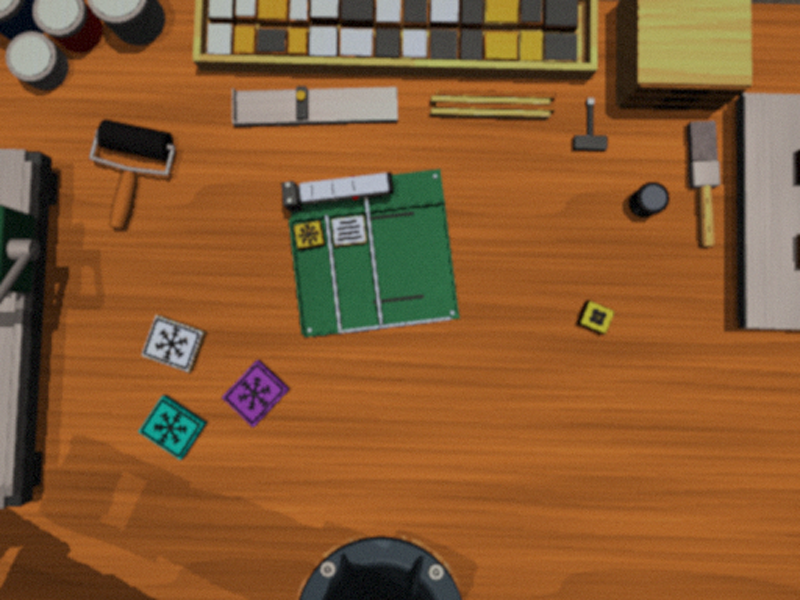

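The side view shows the tray at about (445,315). In the top view, the candidates for the picture cut are grey at (172,343), purple at (257,392) and turquoise at (173,427). By the description it is the grey one. For the ornament there is the loose brass cut at (597,317) and the star at (308,233), already stored in the tray. The loose one is the target. Next I'll make close crops.

```bash
cat > h.py <<'E'
import numpy as np,cv2
from cell import calibration
def ray(n,uv,z):
    c=calibration(n);M=c["mtx"];R=c["R"];t=c["t"]
    d=R.T@np.linalg.inv(M)@np.array([uv[0],uv[1],1.]);o=-R.T@t
    return o+d*(z-o[2])/d[2]
def proj(n,X):
    c=calibration(n);p=c["mtx"]@(c["R"]@np.asarray(X,float)+c["t"]);return p[:2]/p[2]
def crop(im,x0,y0,w,h,s,out):
    cv2.imwrite(out,cv2.resize(im[y0:y0+h,x0:x0+w],None,fx=s,fy=s,interpolation=cv2.INTER_CUBIC))
E
python3 - <<'E'
from h import *
t=cv2.imread("pics/raw_top0.png");s=cv2.imread("pics/raw_side0.png")
crop(t,175,102,125,118,5,"pics/c_tray.png")
a=cv2.resize(t[190:250,80:160],None,fx=5,fy=5,interpolation=cv2.INTER_CUBIC)
b=cv2.resize(t[170:230,345:425],None,fx=5,fy=5,interpolation=cv2.INTER_CUBIC)
cv2.imwrite("pics/c_cuts.png",np.hstack([a,b]))
crop(s,210,130,150,125,5,"pics/c_side.png")
E
```

```text
(no output)
```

View pics/c_tray.png

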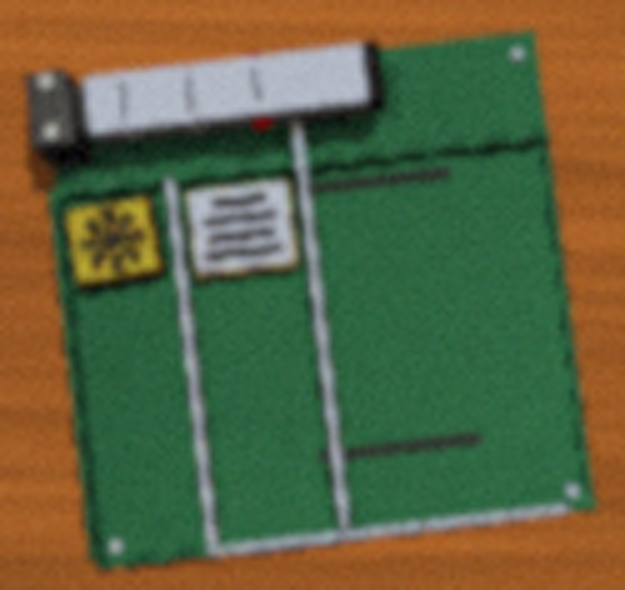

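View pics/c_cuts.png

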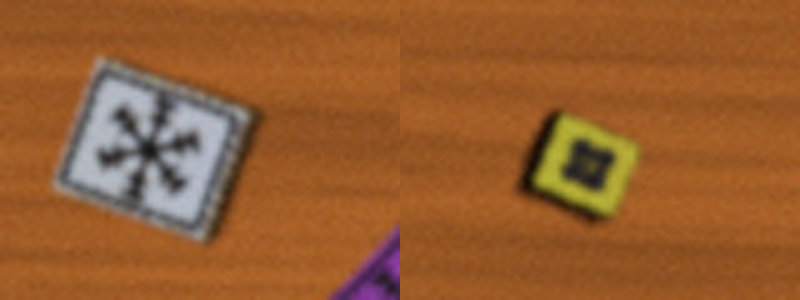

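View pics/c_side.png

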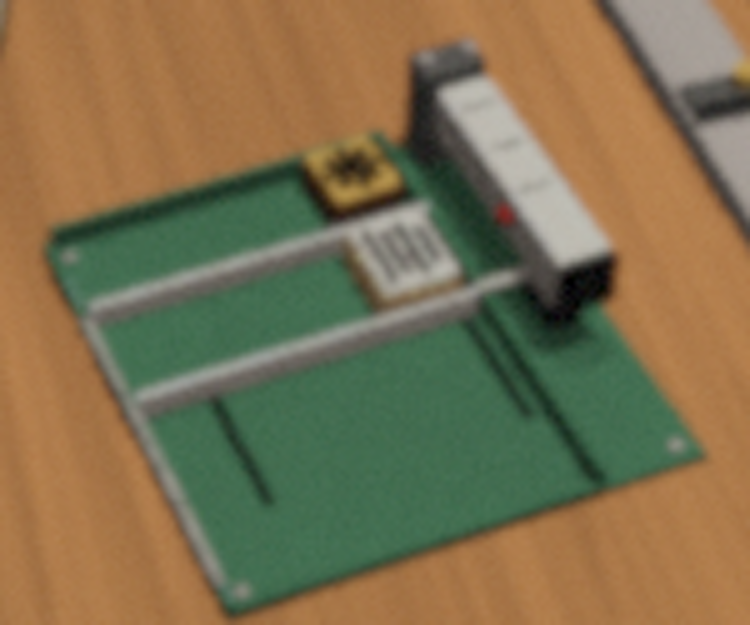

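```bash
cat > fit.py <<'E'
from h import *
from scipy.optimize import least_squares
T=lambda a:(a[0]/5+175,a[1]/5+102)
S=lambda a:(a[0]/5+210,a[1]/5+130)
obs=[("top",T((533,33)),(115,-117.5,4)),("top",T((592,508)),(-115,-117.5,4)),
("top",T((97,570)),(-115,117.5,4)),
("side",S((703,455)),(115,-117.5,4)),("side",S((232,612)),(-115,-117.5,4)),
("top",T((170,180)),(60,62,18)),("top",T((212,550)),(-113,62,18)),
("side",S((92,308)),(-113,62,18)),
("side",S((140,400)),(-111,0,20))]
btn=[("top",T((262,124))),("side",S((505,215)))]
def W(p,X):
    c,s=np.cos(p[2]),np.sin(p[2]);return np.array([p[0]+c*X[0]-s*X[1],p[1]+s*X[0]+c*X[1],X[2]])
def f(p):
    r=[]
    for n,uv,X in obs: r+=list(proj(n,W(p,X))-uv)
    for n,uv in btn: r+=list(proj(n,W(p,(p[3]-17,p[4],47)))-uv)
    return r
s=least_squares(f,[550,80,0.1,90,20],loss="soft_l1")
E
python3 - <<'E'
from fit import *
p=s.x;print(p.round(3));print(np.array(f(p)).reshape(-1,2).round(1))
for a in [(83,75),(365,42),(372,103),(90,138)]:
    w=ray("top",T(a),60);d=w-W(p,(0,0,60));c,q=np.cos(p[2]),np.sin(p[2]);print("sleeve",[round(c*d[0]+q*d[1],1),round(-q*d[0]+c*d[1],1)])
print("pinch",W(p,(p[3],p[4],47)))
t=cv2.imread("pics/raw_top0.png");hsv=cv2.cvtColor(t,cv2.COLOR_BGR2HSV)
for nm,(x0,y0,x1,y1),fn in [("pic",(85,195,140,245),lambda h:(h[...,1]<90)&(h[...,2]>110)),("orn",(360,185,400,220),lambda h:(h[...,0]>21)&(h[...,0]<35)&(h[...,1]>100)&(h[...,2]>110))]:
    m=np.zeros(t.shape[:2],np.uint8);m[y0:y1,x0:x1]=fn(hsv[y0:y1,x0:x1])
    m=cv2.morphologyEx(m,cv2.MORPH_CLOSE,np.ones((7,7)))
    r=cv2.minAreaRect(cv2.findNonZero(m));B=cv2.boxPoints(r);print(nm,r,m.sum())
    G=np.array([ray("top",b,23.3) for b in B]);print(G.round(1).tolist(),G.mean(0).round(1))
    for i in range(4):
        e=G[(i+1)%4]-G[i];print(np.linalg.norm(e).round(1),np.degrees(np.arctan2(e[1],e[0])).round(1))
E
```

```text
[5.43878e+02 2.58860e+01 1.46000e-01 9.33880e+01 1.42840e+01]
[[ 0.4 -1.2]
 [ 0.8 -0.1]
 [ 0.3 -0.4]
 [ 1.  -0.9]
 [-1.   0.4]
 [ 0.1  0.2]
 [ 0.2 -0.2]
 [-1.6 -0.8]
 [-0.9 -1.5]
 [ 0.4 -0.4]
 [-0.5 -0.3]]
sleeve [np.float64(104.8), np.float64(92.2)]
sleeve [np.float64(104.4), np.float64(-35.6)]
sleeve [np.float64(76.5), np.float64(-35.4)]
sleeve [np.float64(76.0), np.float64(92.2)]
pinch [634.18283729  53.6410832   47.        ]
pic ((109.7550048828125, 219.41427612304688), (32.37434005737305, 27.93820571899414), 19.290042877197266) 898
[[379.9, 362.9, 23.3], [441.1, 344.5, 23.3], [418.3, 272.9, 23.3], [357.3, 291.5, 23.3]] [399.2 317.9  23.3]
63.8 -16.7
75.2 -107.6
63.7 163.1
74.9 72.4
orn ((382.17242431640625, 202.56895446777344), (17.08397102355957, 15.412713050842285), 21.801406860351562) 265
[[444.2, -282.9, 23.3], [477.5, -295.8, 23.3], [463.8, -332.4, 23.3], [430.6, -319.4, 23.3]] [ 454.1 -307.6   23.3]
35.7 -21.1
39.1 -110.5
35.7 158.7
39.0 69.5
```

```bash
cat >> h.py <<'E'
from scipy.spatial.transform import Rotation as Ro
from cell import read_state
def go(x,y,z,yaw):
    s=read_state();R=Ro.from_rotvec(s["eef_rot"]).as_matrix()
    d=R.T@(np.array([x,y,z])-s["eef_pos"])/1000
    cy=np.arctan2(R[1,0],R[0,0]);t=cy-yaw
    t=(t+np.pi/2)%np.pi-np.pi/2
    print("shift",d.round(4),"turn",round(t,4),"cur",s["eef_pos"].round(1),"yaw",round(cy,4),"tilt",R[:,2].round(3),"F",s["force"].round(1),"w",round(s["grip_width"],1),"t",round(s["time_s"],2),"q1,q6",s["joint_pos"][[0,5]].round(2))
    return d,t
TR=[543.9,25.9,0.146]
def tw(x,y):
    c,s=np.cos(TR[2]),np.sin(TR[2]);return TR[0]+c*x-s*y,TR[1]+s*x+c*y
E
python3 - <<'E'
from h import *
print(tw(91.5,14.8)); go(*tw(91.5,14.8),100,.146)
E
```

```text
(np.float64(632.2733924868796), np.float64(53.85413208024746))
shift [-0.3079  0.5868  0.1311] turn 1.119 cur [165.4 524.2 230.8] yaw 1.265 tilt [-0.    -0.001 -1.   ] F [ 0.3 -0.5 -0.3] w 85.5 t 0.1 q1,q6 [ 1.18 -0.08]
```

Emit:
apply_moves:
  motion:
    - [[-0.308,0.587,0.101],1.119]
    - [[-0.308,0.587,0.101],1.119]
    - [[-0.308,0.587,0.101],1.119]
    - [[-0.308,0.587,0.101],1.119]
    - [[-0.308,0.587,0.101],1.119]
    - [[-0.308,0.587,0.101],1.119]
    - [[-0.308,0.587,0.101],1.119]
    - [[-0.308,0.587,0.101],1.119]
    - [[-0.308,0.587,0.101],1.119]
    - [[-0.308,0.587,0.101],1.119]
    - [[-0.308,0.587,0.101],1.119]
    - [[-0.308,0.587,0.101],1.119]
  grip: 0.06

```text
time_s: 1.6
eef_pos: [633.4, 51.3, 128.8]
eef_rot: [3.132, 0.224, -0.002]
force: [-0.3, 0.7, 0.1]
grip_width: 59.9
```

Run:
```python
from h import *
go(*tw(91.5,14.8),60,.146)
```

```text
shift [-0.0006 -0.0027  0.0688] turn -0.003 cur [633.4  51.3 128.8] yaw 0.143 tilt [-0.001 -0.001 -1.   ] F [-0.3  0.7  0.1] w 59.9 t 1.6 q1,q6 [ 0.01 -0.13]
```

Emit:
apply_moves:
  motion:
    - [[-0.0005,-0.0027,0.05],-0.003]
    - [[-0.0005,-0.0027,0.06],-0.003]
    - [[-0.0005,-0.0027,0.069],-0.003]
    - [[-0.0005,-0.0027,0.069],-0.003]

```text
time_s: 2.1
eef_pos: [632.6, 54.2, 60.5]
eef_rot: [3.132, 0.23, -0.001]
force: [-0.0, 0.2, -0.3]
grip_width: 60.0
```

Run:
```python
from h import *
from cell import read_camera
go(*tw(91.5,14.8),27,.146)
s=read_camera("side")[:,:,::-1];t=read_camera("top")[:,:,::-1]
crop(s,230,80,150,125,4,"pics/s1.png");crop(t,175,82,140,118,4,"pics/t1.png")
```

```text
shift [-0.0004  0.0002  0.0335] turn 0.0004 cur [632.6  54.2  60.5] yaw 0.1464 tilt [-0.001 -0.001 -1.   ] F [-0.   0.2 -0.3] w 60.0 t 2.1 q1,q6 [ 0.01 -0.13]
```

View pics/s1.png

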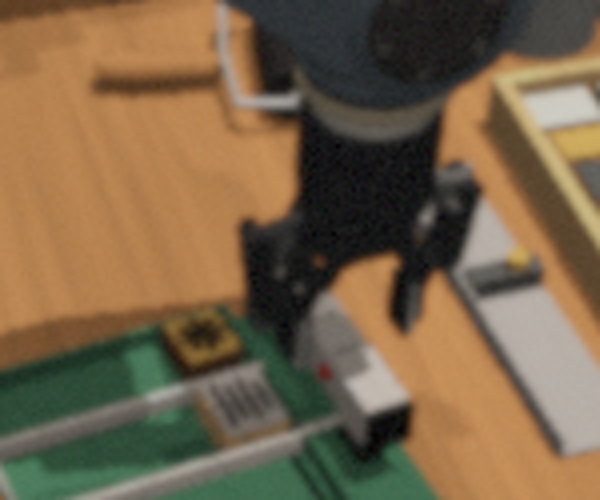

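View pics/t1.png

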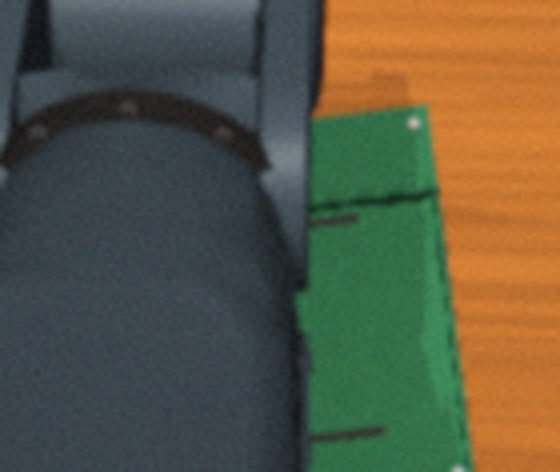

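Run:
```python
from h import *
for dx in(-37,-30,30,37):
  for dy in (-11,11):
    a=np.array([632.6+np.cos(.146)*dx-np.sin(.146)*dy,54.2+np.sin(.146)*dx+np.cos(.146)*dy,66]);u=proj("side",a);print(dx,dy,((u-[230,80])*4).round())
```

```text
-37 -11 [298. 369.]
-37 11 [281. 344.]
-30 -11 [309. 365.]
-30 11 [292. 340.]
30 -11 [404. 336.]
30 11 [386. 312.]
37 -11 [415. 333.]
37 11 [397. 309.]
```

Emit:
apply_moves:
  motion:
    - [[0,0,0.015],0]
    - [[0,0,0.033],0]
    - [[0,0,0.033],0]

```text
time_s: 2.58
eef_pos: [631.8, 54.0, 25.9]
eef_rot: [3.132, 0.229, -0.005]
force: [1.0, 0.1, 0.5]
grip_width: 60.0
```

Emit:
apply_moves:
  motion:
    - [[0,0,0],0]
    - [[0,0,0],0]
    - [[0,0,0],0]
    - [[0,0,0],0]
    - [[0,0,0],0]
    - [[0,0,0],0]
  grip: 0.02
  squeeze: 35

```text
time_s: 3.32
eef_pos: [633.8, 54.1, 26.7]
eef_rot: [3.132, 0.229, 0.003]
force: [10.9, 2.2, -5.6]
grip_width: 25.4
```

Run:
```python
from h import *
from cell import read_camera
go(*tw(91.5,14.8),27,.146)
s=read_camera("side")[:,:,::-1]
crop(s,250,110,110,90,6,"pics/s2.png")
```

```text
shift [-0.0015  0.     -0.0003] turn 0.0001 cur [633.8  54.1  26.7] yaw 0.1461 tilt [ 0.002 -0.001 -1.   ] F [10.9  2.2 -5.6] w 25.4 t 3.33 q1,q6 [ 0.01 -0.13]
```

View pics/s2.png

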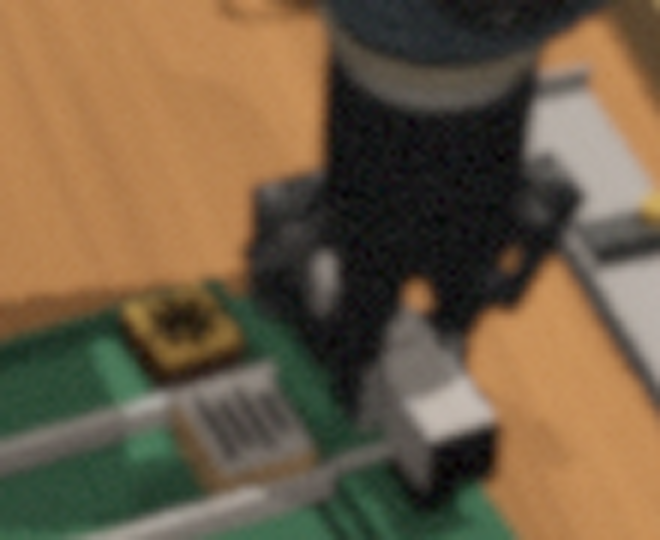

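Emit:
apply_moves:
  motion:
    - [[0.001,0.0015,0],0]
    - [[0.001,0.003,0],0]
    - [[0.001,0.005,0],0]
    - [[0.001,0.007,0],0]
    - [[0.001,0.009,0],0]
    - [[0.001,0.011,0],0]
    - [[0.001,0.013,0],0]
    - [[0.001,0.015,0],0]
    - [[0.001,0.017,0],0]
    - [[0.001,0.019,0],0]
    - [[0.001,0.021,0],0]
    - [[0.001,0.022,0],0]

```text
time_s: 4.88
eef_pos: [636.9, 33.6, 26.5]
eef_rot: [-3.133, -0.229, 0.002]
force: [-4.1, 7.4, -0.2]
grip_width: 25.9
```

Run:
```python
from h import *
from cell import read_camera
go(*tw(93,14.8),27,.146)
s=read_camera("side")[:,:,::-1]
crop(s,250,110,110,90,6,"pics/s3.png")
```

```text
shift [-0.0001 -0.0208 -0.0005] turn 0.0001 cur [636.9  33.6  26.5] yaw 0.1461 tilt [-0.001  0.    -1.   ] F [-4.1  7.4 -0.2] w 25.9 t 4.88 q1,q6 [-0.02 -0.17]
```

View pics/s3.png

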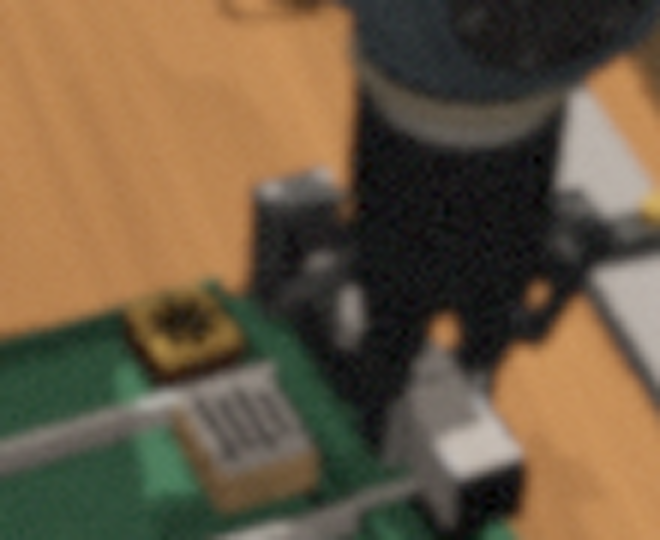

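The sleeve has come along by about 21 mm, and its end is now at crop (520,440). I'll draw the rest slowly.

Emit:
apply_moves:
  motion:
    - [[0,0.001,0],0]
    - [[0,0.002,0],0]
    - [[0,0.003,0],0]
    - [[0,0.004,0],0]
    - [[0,0.005,0],0]
    - [[0,0.006,0],0]
    - [[0,0.007,0],0]
    - [[0,0.008,0],0]
    - [[0,0.009,0],0]
    - [[0,0.01,0],0]

```text
time_s: 6.18
eef_pos: [638.3, 23.6, 26.6]
eef_rot: [-3.133, -0.229, 0.002]
force: [0.7, 3.7, -1.7]
grip_width: 25.4
```

Run:
```python
from h import *
from cell import read_camera
go(*tw(93,14.8),27,.146)
s=read_camera("side")[:,:,::-1]
crop(s,250,110,110,90,6,"pics/s4.png")
```

```text
shift [-0.     -0.0308 -0.0004] turn 0.0001 cur [638.3  23.6  26.6] yaw 0.1461 tilt [-0.001  0.    -1.   ] F [ 0.7  3.7 -1.7] w 25.4 t 6.17 q1,q6 [-0.04 -0.18]
```

View pics/s4.png

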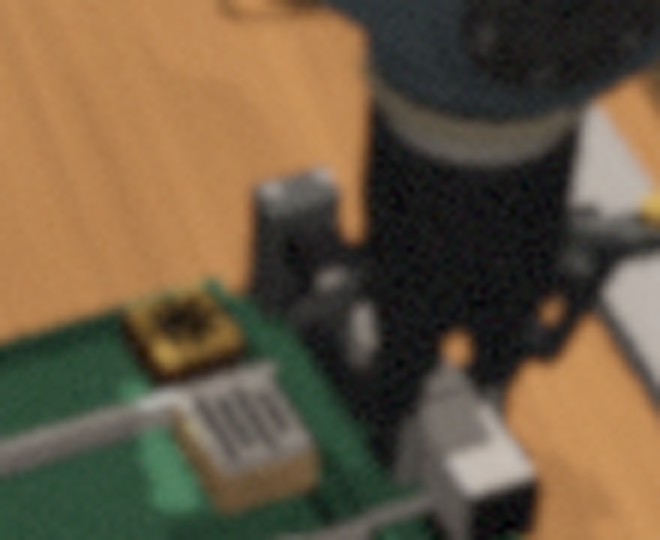

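Emit:
apply_moves:
  motion:
    - [[0,0.0005,0],0]
    - [[0,0.001,0],0]
    - [[0,0.001,0],0]

```text
time_s: 6.6
eef_pos: [638.3, 23.2, 26.5]
eef_rot: [-3.132, -0.229, 0.002]
force: [0.8, 6.9, -2.3]
grip_width: 25.5
```

Emit:
apply_moves:
  motion:
    - [[0,0.0005,0],0]
    - [[0,0.001,0],0]
    - [[0,0.001,0],0]

```text
time_s: 6.98
eef_pos: [638.3, 23.1, 26.6]
eef_rot: [-3.131, -0.229, 0.002]
force: [-0.5, 8.3, -1.4]
grip_width: 25.2
```

The force is rising and the motion has stopped, so I'll open and look.

Emit:
apply_moves:
  motion:
    - [[0,0,0],0]
    - [[0,0,0],0]
    - [[0,0,0],0]
  grip: 0.06

```text
time_s: 7.35
eef_pos: [638.5, 22.9, 26.7]
eef_rot: [-3.131, -0.229, 0.002]
force: [-0.1, -0.4, -0.6]
grip_width: 60.2
```

Emit:
apply_moves:
  motion:
    - [[0,0,-0.05],0]
    - [[0,0,-0.1],0]
    - [[0,0,-0.14],0]
    - [[0,0.06,-0.14],0]
    - [[-0.04,0.12,-0.14],0]
    - [[-0.08,0.18,-0.14],0]
    - [[-0.12,0.22,-0.14],0]
    - [[-0.12,0.22,-0.14],0]
  grip: 0.065

```text
time_s: 8.35
eef_pos: [550.2, -215.3, 166.5]
eef_rot: [-3.132, -0.224, 0.002]
force: [0.2, 0.9, 0.1]
grip_width: 64.8
```

Run:
```python
from h import *
from cell import read_camera
go(454.1,-307.6,100,np.radians(-21))
s=read_camera("side")[:,:,::-1];t=read_camera("top")[:,:,::-1]
a=cv2.resize(s[130:255,210:360],None,fx=5,fy=5,interpolation=cv2.INTER_CUBIC);cv2.imwrite("pics/s5.png",a[:590])
crop(t,175,82,140,118,5,"pics/t5.png");cv2.imwrite("pics/raw_top5.png",t)
```

```text
shift [-0.1081  0.0778  0.0665] turn 0.5091 cur [ 550.2 -215.3  166.5] yaw 0.1426 tilt [-0.001  0.002 -1.   ] F [0.2 0.9 0.1] w 64.8 t 8.35 q1,q6 [-0.45 -0.6 ]
```

View pics/s5.png

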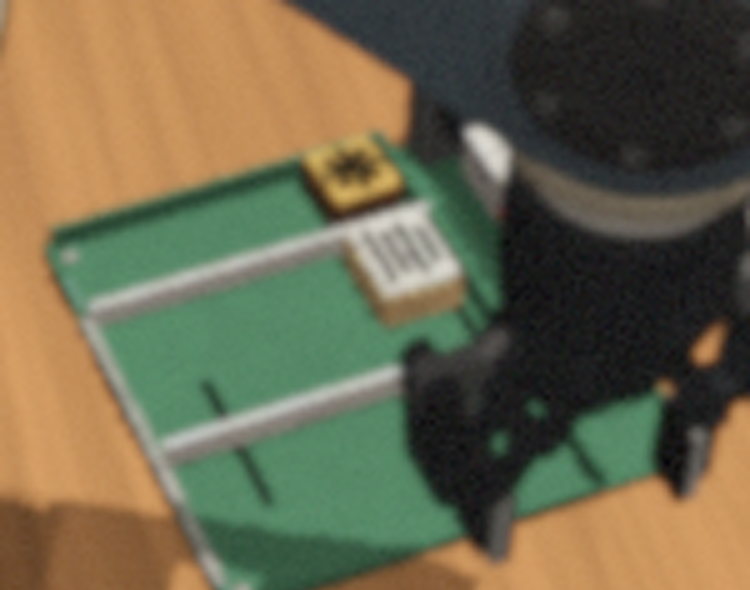

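View pics/t5.png

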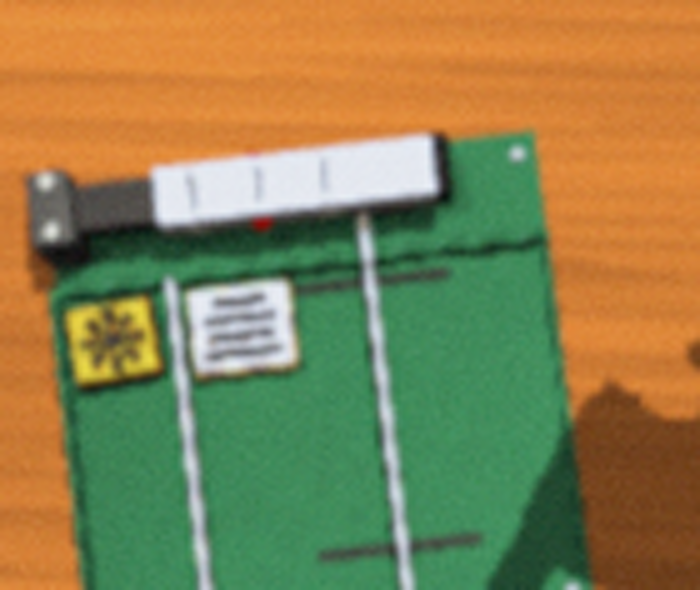

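The sleeve is 30 mm further out and both red buttons show beside it, at crop (262,223) and (253,155). The fence is locked in the next hole. The ornament comes next.

Emit:
apply_moves:
  motion:
    - [[-0.108,0.078,0.09],0.506]
    - [[-0.108,0.078,0.09],0.506]
    - [[-0.108,0.078,0.09],0.506]
    - [[-0.108,0.078,0.09],0.506]
    - [[-0.108,0.078,0.09],0.506]
  grip: 0.07

```text
time_s: 9.07
eef_pos: [457.3, -305.3, 77.0]
eef_rot: [-3.09, 0.56, 0.0]
force: [0.7, -0.6, -0.0]
grip_width: 70.0
```

Run:
```python
from h import *
from cell import read_camera
go(454.1,-307.6,4,-.363)
s=read_camera("side")[:,:,::-1]
crop(s,210,240,150,125,4,"pics/s6.png")
```

```text
shift [-0.0022  0.0034  0.073 ] turn 0.0041 cur [ 457.3 -305.3   77. ] yaw -0.3589 tilt [ 0.     0.001 -1.   ] F [ 0.7 -0.6 -0. ] w 70.0 t 9.07 q1,q6 [-0.67 -0.32]
```

View pics/s6.png

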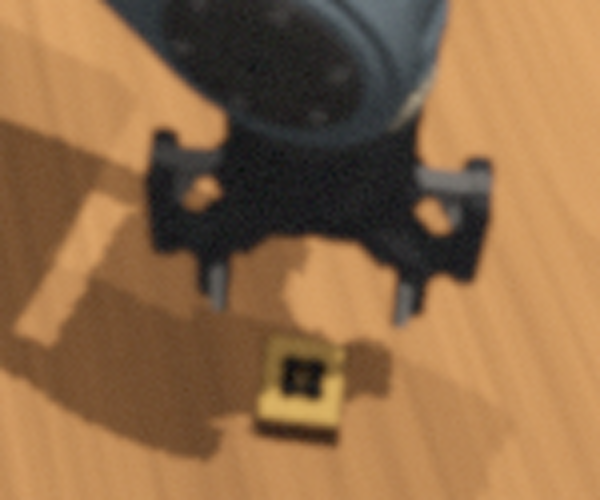

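Run:
```python
from h import *
print(ray("side",(210+302/4,240+379/4),23.3))
s=cv2.imread("pics/raw_side0.png");print([ray("side",(x,y),23.3).round(1).tolist() for x,y in [(446*.64,522*.64),(312*.64,197*.64)]])
```

```text
[ 453.12432113 -311.3045144    23.3       ]
[[453.4, -310.0, 23.3], [400.4, 312.9, 23.3]]
```

Emit:
apply_moves:
  motion:
    - [[-0.002,0.0045,0.03],0.004]
    - [[-0.002,0.0045,0.055],0.004]
    - [[-0.002,0.0045,0.068],0.004]
    - [[-0.002,0.0045,0.073],0.004]
    - [[-0.002,0.0045,0.073],0.004]

```text
time_s: 9.75
eef_pos: [454.5, -308.7, 4.7]
eef_rot: [-3.089, 0.566, -0.001]
force: [0.8, -0.6, 0.4]
grip_width: 70.0
```

Emit:
apply_moves:
  motion:
    - [[0,0,0],0]
    - [[0,0,0],0]
    - [[0,0,0],0]
    - [[0,0,0],0]
    - [[0,0,0],0]
  grip: 0.03
  squeeze: 30

```text
time_s: 10.38
eef_pos: [454.9, -309.0, 5.5]
eef_rot: [-3.09, 0.566, -0.003]
force: [-0.9, 2.0, 5.8]
grip_width: 37.5
```

Emit:
apply_moves:
  motion:
    - [[0,0,-0.005],0]
    - [[0,0,-0.02],0]
    - [[0,0,-0.06],0]
    - [[0,0,-0.085],0]
    - [[0,0,-0.085],0]

```text
time_s: 11.0
eef_pos: [455.6, -309.7, 93.0]
eef_rot: [3.089, -0.566, 0.009]
force: [-0.7, -0.4, -1.9]
grip_width: 37.2
```

Run:
```python
from h import *
from cell import read_camera
go(*tw(-45,90),90,.146)
s=read_camera("side")[:,:,::-1]
crop(s,210,220,150,125,4,"pics/s7.png")
```

```text
shift [-0.1195 -0.4019  0.002 ] turn -0.5082 cur [ 455.6 -309.7   93. ] yaw -0.3622 tilt [ 0.005 -0.003 -1.   ] F [-0.7 -0.4 -1.9] w 37.2 t 11.0 q1,q6 [-0.68 -0.32]
```

View pics/s7.png

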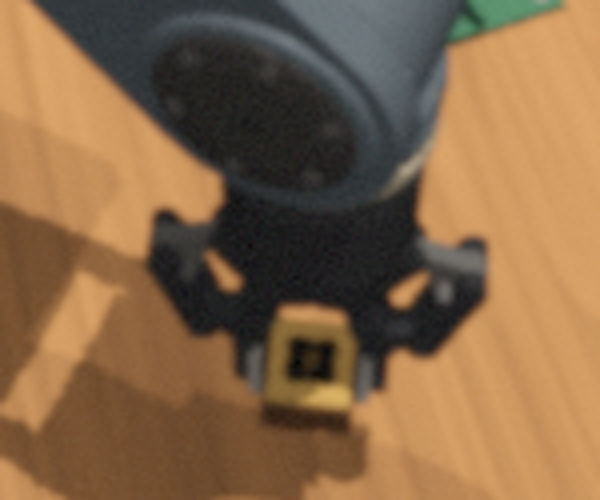

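Run:
```python
from h import *
w=ray("side",(210+311/4,220+360/4),110.8);s=read_state();R=Ro.from_rotvec(s["eef_rot"]).as_matrix()
print(w,(R.T@(w-s["eef_pos"])).round(1), proj("side",[455.6,-309.7,110.8]))
```

```text
[ 454.18754626 -311.74154268  110.8       ] [  0.3   2.6 -19.3] [288.21675581 308.76460159]
```

Emit:
apply_moves:
  motion:
    - [[-0.12,-0.403,0.002],-0.508]
    - [[-0.12,-0.403,0.002],-0.508]
    - [[-0.12,-0.403,0.002],-0.508]
    - [[-0.12,-0.403,0.002],-0.508]
    - [[-0.12,-0.403,0.002],-0.508]
    - [[-0.12,-0.403,0.002],-0.508]
    - [[-0.12,-0.403,0.002],-0.508]
    - [[-0.12,-0.403,0.002],-0.508]
    - [[-0.12,-0.403,0.002],-0.508]
    - [[-0.12,-0.403,0.002],-0.508]

```text
time_s: 12.3
eef_pos: [485.3, 109.1, 88.8]
eef_rot: [3.132, 0.226, 0.004]
force: [0.3, 0.5, -2.0]
grip_width: 37.1
```

Run:
```python
from h import *
go(*tw(-45,91),35,.146)
```

```text
shift [ 0.0007 -0.0002  0.0538] turn -0.0016 cur [485.3 109.1  88.8] yaw 0.1444 tilt [ 0.003 -0.001 -1.   ] F [ 0.3  0.5 -2. ] w 37.1 t 12.3 q1,q6 [ 0.13 -0.01]
```

Emit:
apply_moves:
  motion:
    - [[0.0005,0,0.03],-0.0015]
    - [[0.0005,0,0.05],-0.0015]
    - [[0.0005,0,0.056],-0.0015]
    - [[0.0005,0,0.056],-0.0015]

```text
time_s: 12.8
eef_pos: [486.1, 108.6, 32.9]
eef_rot: [3.132, 0.228, 0.004]
force: [-0.4, 0.3, -0.7]
grip_width: 37.2
```

Run:
```python
from h import *
from cell import read_camera
go(*tw(-45,91),9.5,.146)
s=read_camera("side")[:,:,::-1]
crop(s,190,110,140,120,5,"pics/s8.png");cv2.imwrite("pics/raw_s8.png",s)
```

```text
shift [ 0.0001 -0.0008  0.0234] turn -0.001 cur [486.1 108.6  32.9] yaw 0.145 tilt [ 0.002 -0.001 -1.   ] F [-0.4  0.3 -0.7] w 37.2 t 12.8 q1,q6 [ 0.13 -0.02]
```

View pics/s8.png

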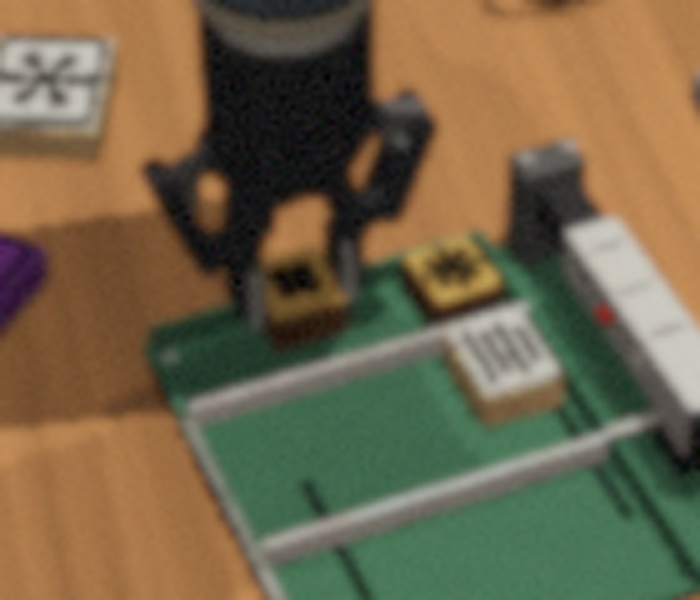

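Run:
```python
from h import *
def tl(w):
    c,s=np.cos(TR[2]),np.sin(TR[2]);d=w[:2]-np.array(TR[:2]);return np.array([c*d[0]+s*d[1],-s*d[0]+c*d[1]]).round(1)
for a,z in [((270,322),50.7),((347,300),50.7),((275,342),27.5),((347,320),27.5),((192,415),18),((430,345),18),((262,268),50.7),((325,247),50.7)]:
    print(a,tl(ray("side",(190+a[0]/5,110+a[1]/5),z)))
```

```text
(270, 322) [-67.9  65.4]
(347, 300) [-29.9  64.9]
(275, 342) [-62.7  74.3]
(347, 320) [-26.1  74.6]
(192, 415) [-112.   54.]
(430, 345) [ 7.1 52.7]
(262, 268) [-58.3 100.3]
(325, 247) [-25.8 102.1]
```

Emit:
apply_moves:
  motion:
    - [[0,-0.0023,0],-0.001]
    - [[0,-0.0023,0.006],-0.001]
    - [[0,-0.0023,0.012],-0.001]
    - [[0,-0.0023,0.018],-0.001]
    - [[0,-0.0023,0.021],-0.001]
    - [[0,-0.0023,0.022],-0.001]
    - [[0,-0.0023,0.023],-0.001]
    - [[0,-0.0023,0.023],-0.001]

```text
time_s: 13.85
eef_pos: [486.1, 111.0, 10.3]
eef_rot: [3.132, 0.229, 0.005]
force: [-0.0, 0.1, -1.1]
grip_width: 36.9
```

Run:
```python
from h import *
from cell import read_camera
go(*tw(-45,92.5),9.5,.146)
s=read_camera("side")[:,:,::-1]
crop(s,190,110,140,120,5,"pics/s9.png")
```

```text
shift [-0.0002  0.0001  0.0008] turn 0.0002 cur [486.1 111.   10.3] yaw 0.1462 tilt [ 0.003 -0.001 -1.   ] F [-0.   0.1 -1.1] w 36.9 t 13.85 q1,q6 [ 0.13 -0.01]
```

View pics/s9.png

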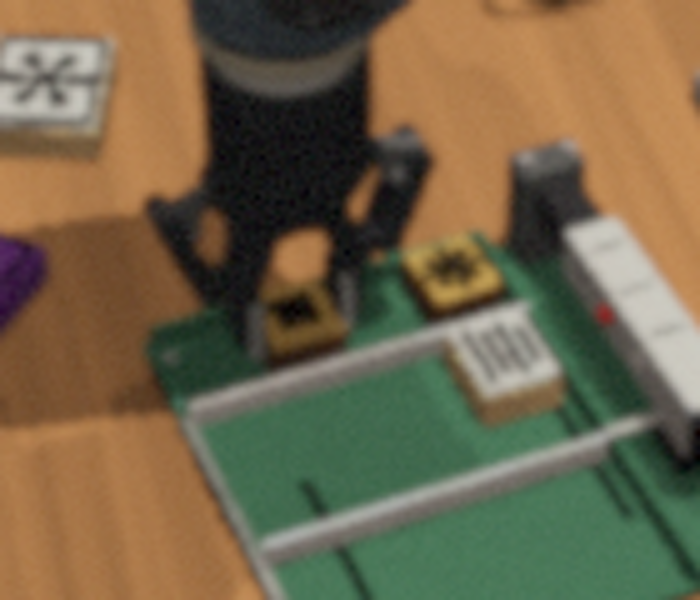

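Emit:
apply_moves:
  motion:
    - [[0,0,0.001],0]
    - [[0,0,0.0015],0]
    - [[0,0,0.0015],0]

```text
time_s: 14.28
eef_pos: [486.2, 111.0, 9.5]
eef_rot: [3.132, 0.23, 0.005]
force: [-2.4, -1.6, 10.2]
grip_width: 37.1
```

Emit:
apply_moves:
  motion:
    - [[0,0,0.001],0]
    - [[0,0,0.0015],0]
    - [[0,0,0.0015],0]

```text
time_s: 14.65
eef_pos: [486.3, 111.0, 9.5]
eef_rot: [3.132, 0.229, 0.006]
force: [-8.3, -2.3, 25.7]
grip_width: 37.4
```

Emit:
apply_moves:
  motion:
    - [[0,0,0],0]
    - [[0,0,0],0]
    - [[0,0,0],0]
  grip: 0.055

```text
time_s: 15.02
eef_pos: [486.3, 111.0, 9.3]
eef_rot: [3.132, 0.23, 0.005]
force: [-0.4, -0.2, 0.4]
grip_width: 55.3
```

Emit:
apply_moves:
  motion:
    - [[0,0,-0.03],0]
    - [[0,0,-0.08],0]
    - [[0,0,-0.12],0]
    - [[0,0,-0.14],0]
    - [[0,0,-0.14],0]
  grip: 0.085

```text
time_s: 15.65
eef_pos: [486.4, 111.3, 150.3]
eef_rot: [3.132, 0.23, 0.009]
force: [0.5, 0.1, -0.6]
grip_width: 85.0
```

Run:
```python
from h import *
from cell import read_camera
go(400,316,60,np.radians(-17.1))
s=read_camera("side")[:,:,::-1]
crop(s,190,110,140,120,5,"pics/s10.png")
```

```text
shift [-0.0561 -0.2153  0.0895] turn 0.4448 cur [486.4 111.3 150.3] yaw 0.1464 tilt [ 0.006 -0.001 -1.   ] F [ 0.5  0.1 -0.6] w 85.0 t 15.65 q1,q6 [ 0.13 -0.01]
```

View pics/s10.png

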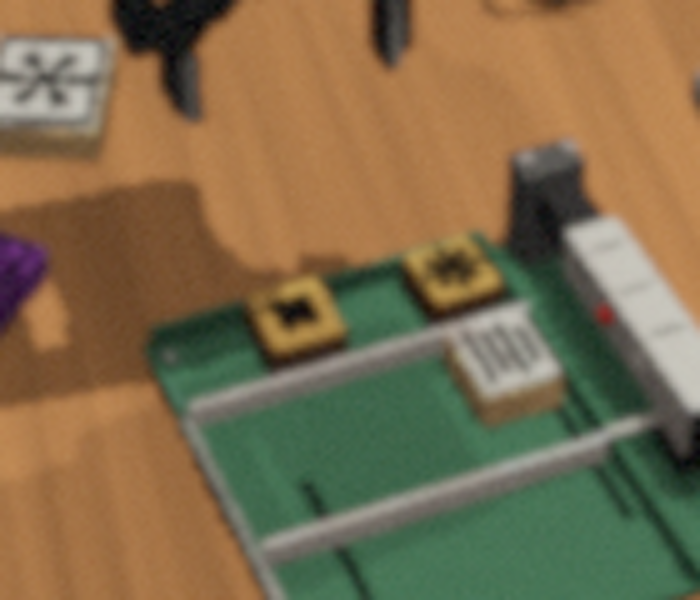

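The ornament now lies in the narrow bay at crop (297,318). Before the next grasp I'll check the finger clearance to the turquoise and purple blocks.

Run:
```python
from h import *
from cell import read_camera
t=read_camera("top")[:,:,::-1]
crop(t,80,180,120,110,5,"pics/t11.png")
for dx in(-57,-42.5):
  for dy in(-11,11):
    a=np.radians(-17.1);X=[400+np.cos(a)*dx-np.sin(a)*dy,316+np.sin(a)*dx+np.cos(a)*dy,10];print(((proj("top",X)-[80,180])*5).round())
```

```text
[143. 319.]
[ 99. 304.]
[154. 289.]
[109. 274.]
```

View pics/t11.png

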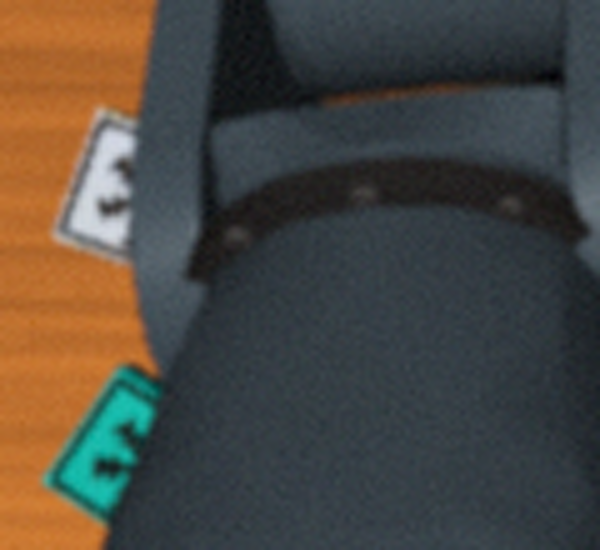

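Emit:
apply_moves:
  motion:
    - [[-0.056,-0.2155,0.06],0.445]
    - [[-0.056,-0.2155,0.06],0.445]
    - [[-0.056,-0.2155,0.06],0.445]
    - [[-0.056,-0.2155,0.06],0.445]
    - [[-0.056,-0.2155,0.06],0.445]
    - [[-0.056,-0.2155,0.06],0.445]
    - [[-0.056,-0.2155,0.06],0.445]
  grip: 0.085

```text
time_s: 16.62
eef_pos: [399.2, 315.1, 87.8]
eef_rot: [3.105, -0.47, 0.004]
force: [0.6, -0.5, -0.2]
grip_width: 85.1
```

Run:
```python
from h import *
from cell import read_camera
go(400,316,4,np.radians(-17.1))
s=read_camera("side")[:,:,::-1]
crop(s,130,60,140,120,5,"pics/s12.png")
```

```text
shift [ 0.0003 -0.0011  0.0838] turn -0.0017 cur [399.2 315.1  87.8] yaw -0.3002 tilt [ 0.002 -0.002 -1.   ] F [ 0.6 -0.5 -0.2] w 85.1 t 16.62 q1,q6 [0.58 0.88]
```

View pics/s12.png

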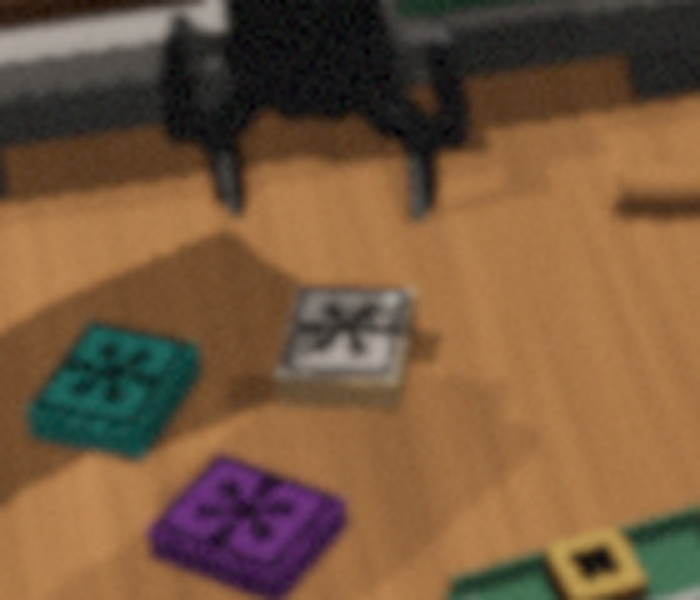

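Emit:
apply_moves:
  motion:
    - [[0.0003,-0.001,0.03],-0.002]
    - [[0.0003,-0.001,0.05],-0.002]
    - [[0.0003,-0.001,0.06],-0.002]
    - [[0.0003,-0.001,0.06],-0.002]

```text
time_s: 17.18
eef_pos: [400.1, 315.5, 27.8]
eef_rot: [3.105, -0.468, 0.004]
force: [0.5, 0.1, 1.1]
grip_width: 85.1
```

Run:
```python
from h import *
from cell import read_camera
go(400,316,1,np.radians(-17.1))
s=read_camera("side")[:,:,::-1]
crop(s,130,60,140,120,5,"pics/s13.png")
```

```text
shift [-0.0003 -0.0005  0.0268] turn -0.0006 cur [400.1 315.5  27.8] yaw -0.299 tilt [ 0.002 -0.002 -1.   ] F [0.5 0.1 1.1] w 85.1 t 17.18 q1,q6 [0.58 0.88]
```

View pics/s13.png

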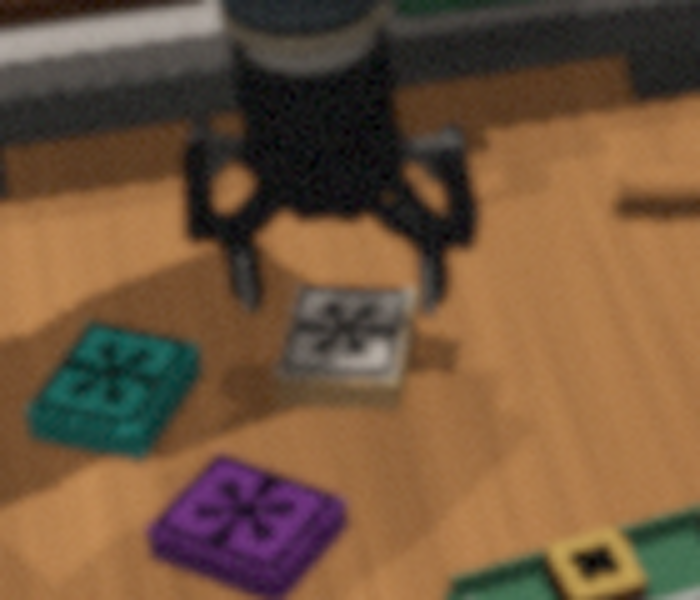

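Emit:
apply_moves:
  motion:
    - [[0.001,-0.0005,0.012],0]
    - [[0.001,-0.0005,0.02],0]
    - [[0.001,-0.0005,0.0265],0]
    - [[0.001,-0.0005,0.0265],0]

```text
time_s: 17.73
eef_pos: [401.3, 315.8, 1.3]
eef_rot: [3.105, -0.467, 0.004]
force: [0.5, 0.3, -0.8]
grip_width: 85.0
```

Emit:
apply_moves:
  motion:
    - [[0,0,0],0]
    - [[0,0,0],0]
    - [[0,0,0],0]
    - [[0,0,0],0]
    - [[0,0,0],0]
  grip: 0.055
  squeeze: 40

```text
time_s: 18.35
eef_pos: [401.3, 315.9, 1.6]
eef_rot: [3.105, -0.467, 0.004]
force: [-2.8, -1.0, 6.6]
grip_width: 63.2
```

Emit:
apply_moves:
  motion:
    - [[0,0,-0.005],0]
    - [[0,0,-0.02],0]
    - [[0,0,-0.06],0]
    - [[0,0,-0.09],0]
    - [[0,0,-0.09],0]

```text
time_s: 18.98
eef_pos: [402.1, 316.7, 94.1]
eef_rot: [-3.105, 0.467, -0.009]
force: [0.4, -0.1, -2.1]
grip_width: 62.7
```

Run:
```python
from h import *
from cell import read_camera
go(*tw(-45,16),95,.146)
s=read_camera("side")[:,:,::-1]
crop(s,130,20,140,120,5,"pics/s14.png")
```

```text
shift [ 0.1736  0.2411 -0.0006] turn -0.4448 cur [402.1 316.7  94.1] yaw -0.2988 tilt [ 0.006  0.001 -1.   ] F [ 0.4 -0.1 -2.1] w 62.7 t 18.98 q1,q6 [0.58 0.88]
```

View pics/s14.png

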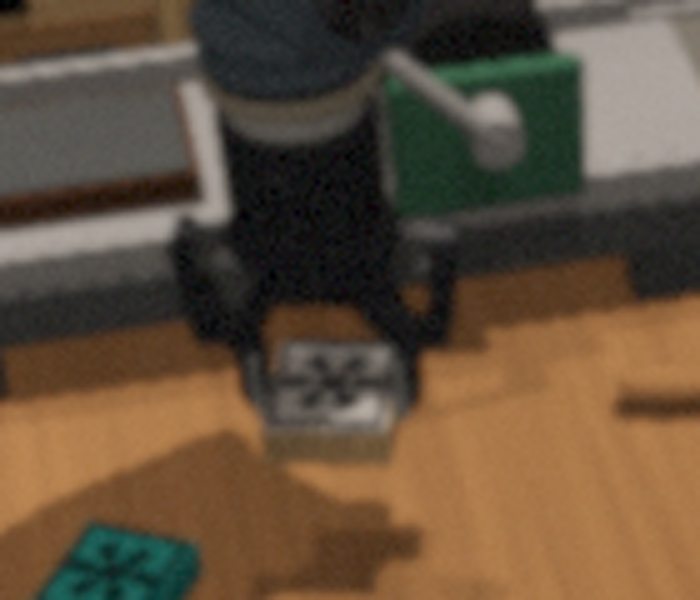

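Run:
```python
from h import *
w=ray("side",(130+333/5,20+384/5),115.8);s=read_state();R=Ro.from_rotvec(s["eef_rot"]).as_matrix()
print(w,(R.T@(w-s["eef_pos"])).round(1))
```

```text
[401.76802714 312.96957507 115.8       ] [  1.4   3.  -23.3]
```

Emit:
apply_moves:
  motion:
    - [[0.1736,0.24,-0.001],-0.445]
    - [[0.1736,0.24,-0.001],-0.445]
    - [[0.1736,0.24,-0.001],-0.445]
    - [[0.1736,0.24,-0.001],-0.445]
    - [[0.1736,0.24,-0.001],-0.445]
    - [[0.1736,0.24,-0.001],-0.445]
    - [[0.1736,0.24,-0.001],-0.445]
    - [[0.1736,0.24,-0.001],-0.445]

```text
time_s: 20.02
eef_pos: [496.0, 36.8, 93.6]
eef_rot: [3.132, 0.232, 0.004]
force: [-0.3, 0.4, -1.4]
grip_width: 62.9
```

Run:
```python
from h import *
go(*tw(-45,17),29,.146)
```

```text
shift [0.0006 0.0007 0.0646] turn 0.0018 cur [496.   36.8  93.6] yaw 0.1478 tilt [ 0.003 -0.001 -1.   ] F [-0.3  0.4 -1.4] w 62.9 t 20.02 q1,q6 [-0.02 -0.17]
```

Emit:
apply_moves:
  motion:
    - [[0.0006,0.0007,0.03],0.002]
    - [[0.0006,0.0007,0.055],0.002]
    - [[0.0006,0.0007,0.0645],0.002]
    - [[0.0006,0.0007,0.0645],0.002]
    - [[0.0006,0.0007,0.0645],0.002]

```text
time_s: 20.65
eef_pos: [497.3, 36.4, 29.8]
eef_rot: [3.132, 0.229, 0.006]
force: [0.4, -0.3, -2.3]
grip_width: 63.1
```

Run:
```python
from h import *
from cell import read_camera
go(*tw(-45,17),5.6,.146)
s=read_camera("side")[:,:,::-1]
crop(s,200,110,140,120,5,"pics/s15.png")
```

```text
shift [-0.0005  0.0002  0.0242] turn 0.0003 cur [497.3  36.4  29.8] yaw 0.1463 tilt [ 0.004 -0.001 -1.   ] F [ 0.4 -0.3 -2.3] w 63.1 t 20.65 q1,q6 [-0.02 -0.17]
```

View pics/s15.png

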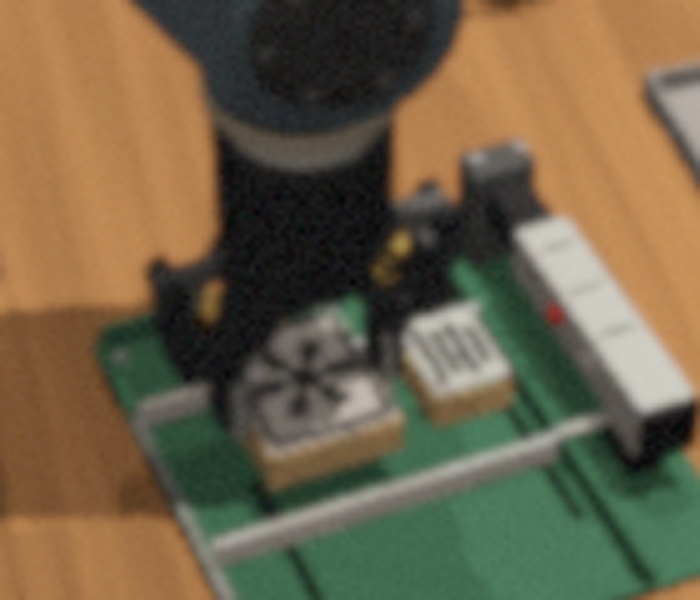

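Run:
```python
from h import *
def tl(w):
    c,s=np.cos(TR[2]),np.sin(TR[2]);d=w[:2]-np.array(TR[:2]);return np.array([c*d[0]+s*d[1],-s*d[0]+c*d[1]]).round(1)
for a,z in [((248,448),51.5),((402,410),51.5),((270,490),28.2),((402,448),28.2),((215,543),20),((555,443),20),((320,465),28.2)]:
    print(a,tl(ray("side",(200+a[0]/5,110+a[1]/5),z)))
print(tw(-45,17))
```

```text
(248, 448) [-85.3 -12.9]
(402, 410) [-14.2 -18.3]
(270, 490) [-78.2 -20.1]
(402, 448) [-14.3 -19.8]
(215, 543) [-109.5  -32.6]
(555, 443) [ 53.9 -37.2]
(320, 465) [-52.1 -15. ]
(np.float64(496.9055669833869), np.float64(36.172451773898274))
```

Run:
```python
from h import *
from cell import read_camera
s=np.mean([read_camera("side")[:,:,::-1].astype(float) for _ in range(3)],0).astype(np.uint8)
k=8;x0,y0=225,165
im=cv2.resize(s[y0:y0+72,x0:x0+98],None,fx=k,fy=k,interpolation=cv2.INTER_CUBIC)
cv2.imwrite("pics/s16a.png",im)
def P(x,y,z):
    a=tw(x,y);u=proj("side",[a[0],a[1],z]);return tuple(int(round(v)) for v in (u+0.5-[x0,y0])*k)
def poly(pts,c): cv2.polylines(im,[np.array([P(*p) for p in pts])],True,c,1)
cy=17
poly([(-77,cy-38,51.5),(-13,cy-38,51.5),(-13,cy+38,51.5),(-77,cy+38,51.5)],(0,0,255))
poly([(-77,cy-38,28.2),(-13,cy-38,28.2),(-13,cy-38,51.5),(-77,cy-38,51.5)],(0,0,255))
poly([(-111,-28,20),(60,-28,20),(60,-32,20),(-111,-32,20)],(255,0,0))
poly([(-111,60,18),(60,60,18),(60,64,18),(-111,64,18)],(255,0,255))
cv2.imwrite("pics/s16.png",im)
```

```text
(no output)
```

View pics/s16.png

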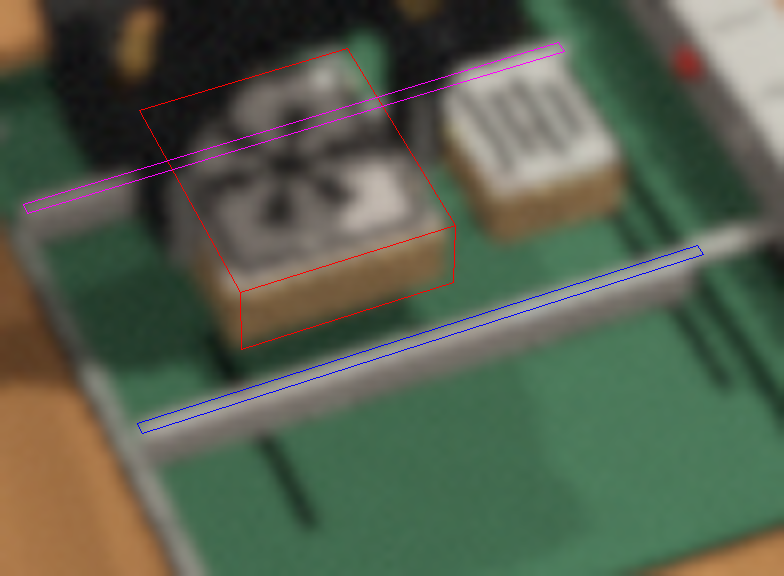

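View pics/s16a.png

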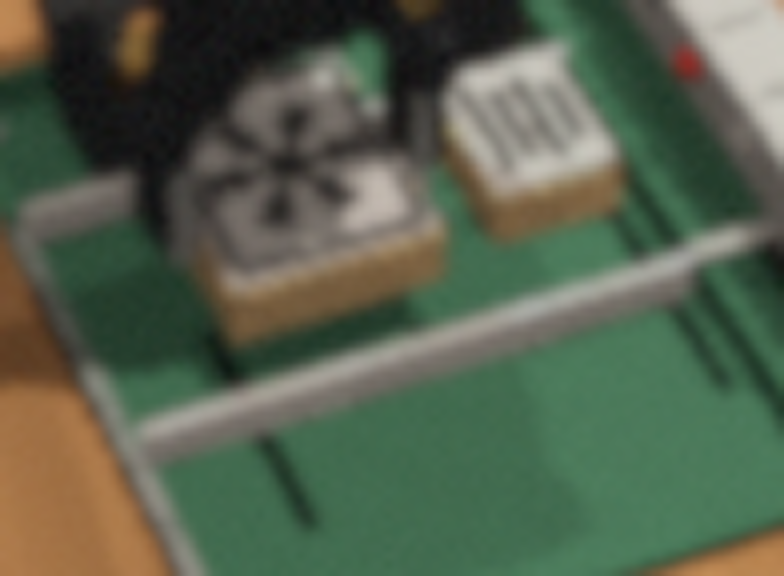

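Emit:
apply_moves:
  motion:
    - [[0,0.003,0],0]
    - [[0,0.003,0.006],0]
    - [[0,0.003,0.012],0]
    - [[0,0.003,0.018],0]
    - [[0,0.003,0.021],0]
    - [[0,0.003,0.022],0]
    - [[0,0.003,0.023],0]
    - [[0,0.003,0.0235],0]
    - [[0,0.003,0.024],0]
    - [[0,0.003,0.024],0]

```text
time_s: 22.1
eef_pos: [497.7, 33.2, 5.7]
eef_rot: [3.132, 0.229, 0.006]
force: [1.1, -1.2, -2.9]
grip_width: 62.9
```

Run:
```python
from h import *
from cell import read_camera
go(*tw(-45,14),5.6,.146)
s=read_camera("side")[:,:,::-1]
crop(s,225,165,98,72,8,"pics/s17.png")
```

```text
shift [-0.0004 -0.0001  0.0001] turn -0.0003 cur [497.7  33.2   5.7] yaw 0.1457 tilt [ 0.004 -0.001 -1.   ] F [ 1.1 -1.2 -2.9] w 62.9 t 22.1 q1,q6 [-0.03 -0.17]
```

View pics/s17.png

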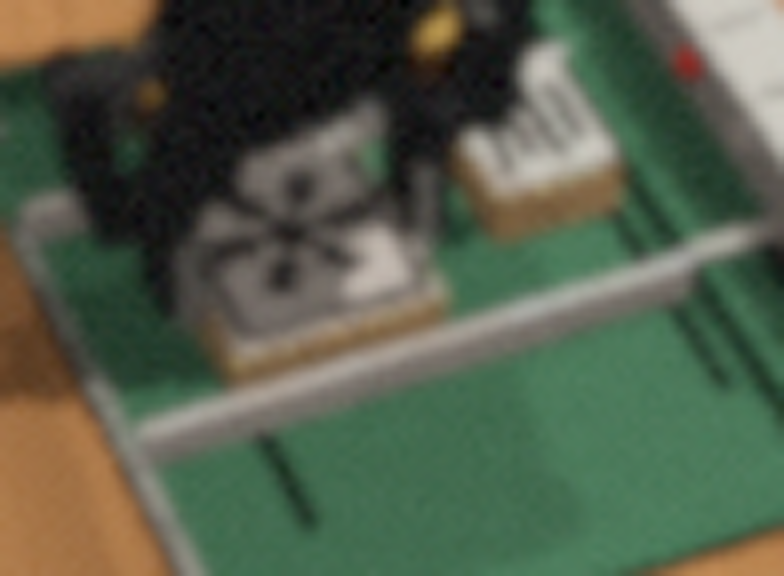

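The cut is between the walls, with its near top edge from (220,350) to (445,295) and the fence clear below it. There is no floor contact yet, so I'll lower gently.

Emit:
apply_moves:
  motion:
    - [[0,0,0.0008],0]
    - [[0,0,0.0015],0]
    - [[0,0,0.0015],0]

```text
time_s: 22.52
eef_pos: [497.8, 33.2, 5.6]
eef_rot: [3.132, 0.229, 0.006]
force: [-7.4, -0.0, 22.2]
grip_width: 63.1
```

Emit:
apply_moves:
  motion:
    - [[0,0,0.0008],0]
    - [[0,0,0.0012],0]
    - [[0,0,0.0012],0]

```text
time_s: 22.9
eef_pos: [497.8, 33.2, 5.6]
eef_rot: [3.132, 0.229, 0.006]
force: [-5.8, 0.2, 20.1]
grip_width: 62.9
```

Emit:
apply_moves:
  motion:
    - [[0,0,0],0]
    - [[0,0,0],0]
    - [[0,0,0],0]
  grip: 0.074

```text
time_s: 23.28
eef_pos: [497.8, 33.2, 5.5]
eef_rot: [3.132, 0.229, 0.006]
force: [0.3, -0.3, -0.4]
grip_width: 73.7
```

Emit:
apply_moves:
  motion:
    - [[0,0,-0.02],0]
    - [[0,0,-0.06],0]
    - [[0,0,-0.11],0]
    - [[0,0,-0.16],0]
    - [[-0.05,0.05,-0.16],0]
    - [[-0.05,0.11,-0.16],0]
    - [[-0.05,0.17,-0.16],0]
    - [[-0.05,0.23,-0.16],0]
    - [[-0.05,0.25,-0.16],0]

```text
time_s: 24.4
eef_pos: [484.1, -224.2, 165.4]
eef_rot: [3.132, 0.224, 0.006]
force: [0.0, 1.5, -0.4]
grip_width: 74.4
```

Run:
```python
from h import *
from cell import read_camera
go(*tw(-45,14),5.6,.146)
s=read_camera("side")[:,:,::-1];t=read_camera("top")[:,:,::-1]
crop(s,210,130,150,118,5,"pics/s18.png");crop(t,175,102,125,118,5,"pics/t18.png")
```

```text
shift [ 0.0493 -0.2532  0.1596] turn -0.0029 cur [ 484.1 -224.2  165.4] yaw 0.1431 tilt [ 0.004 -0.001 -1.   ] F [ 0.   1.5 -0.4] w 74.4 t 24.4 q1,q6 [-0.52 -0.67]
```

View pics/s18.png

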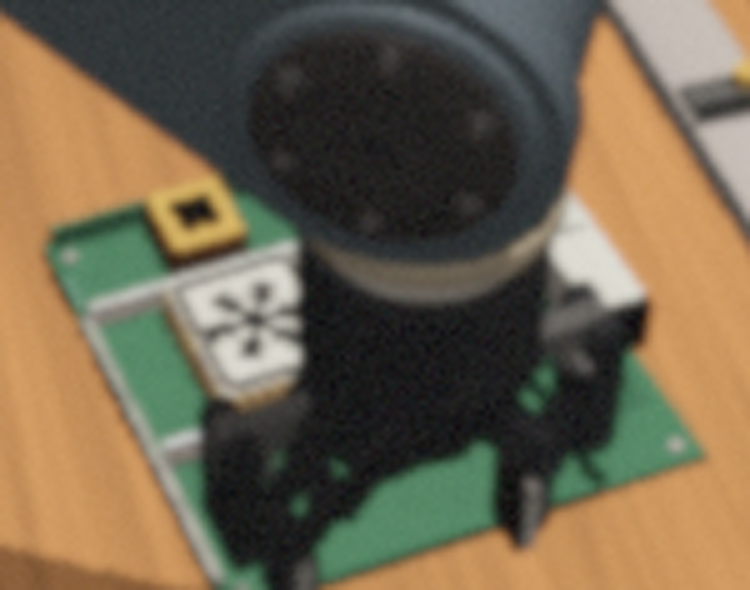

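View pics/t18.png

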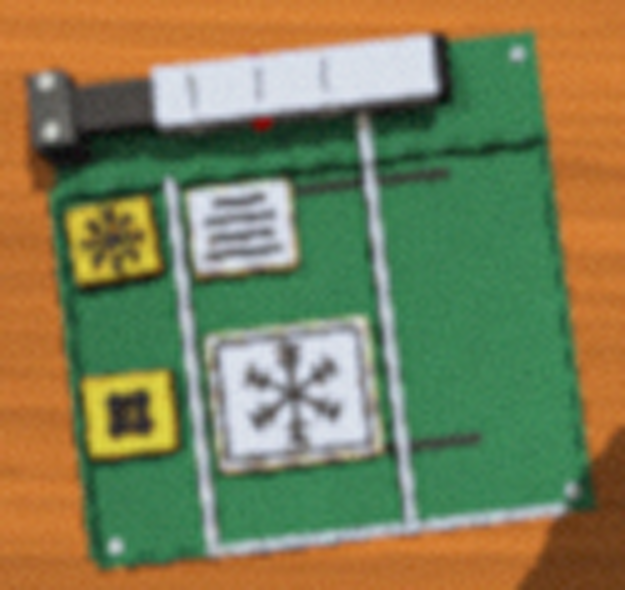

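Run:
```python
from h import *
from cell import manip
def tl(w):
    c,s=np.cos(TR[2]),np.sin(TR[2]);d=w[:2]-np.array(TR[:2]);return np.array([c*d[0]+s*d[1],-s*d[0]+c*d[1]]).round(1)
for n,a,z in[("pic",(295,394),27.3),("orn",(130,415),27.3),("sleeveL",(152,98),60),("sleeveR",(440,66),60)]: print(n,tl(ray("top",(175+a[0]/5,102+a[1]/5),z)))
print(manip.close_job())
```

```text
pic [-46.9  15.5]
orn [-47.5  92.1]
sleeveL [90.6 62.5]
sleeveR [ 89.5 -67.8]
the job is handed in; nothing more can be done
None
```

The job is handed in at about 24.5 s of the 67 s. The fence is out to the next hole, and both loose cuts lie face up in the tray. The hand-in gives no verdict, so what follows is from my own last checks.

- **Fence:** I pinched both buttons and drew the sleeve out slowly until it stopped. From the last top picture the sleeve moved about 30 mm (left end y 92 to 62.5 mm, right end −35.5 to −68). Both red buttons show outside it again.
- **Ornament:** it lies in the narrow bay at tray x −47.5, y 92 mm, set down with floor contact felt before I let go.
- **Picture cut:** it lies in the widened bay at tray x −47, y 15.5 mm, also set down on the floor before release.
- **Stored cuts and look-alikes:** the two stored cuts look unmoved, and I never gripped the purple or turquoise blocks. The gripper is clear of everything.

- **Measurement spread:** the two cameras disagreed by about 2–5 mm on cut positions. The pinch also pulled the gripper about 2 mm along x from my first tray estimate. Both stayed within the clearances.
- **Not measured:** I judged flatness from the pictures and the floor contact, and did not measure it. In the last side picture the arm hid part of the tray.

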